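Stand a coil former upright by way of the sloping rest

TASK

The long coil former with the square steel stub is lying on the bench. Lay it in the sloping rest with the stub end uphill and its foot plate down against the stop, let go of it, then take it again by the stub and turn it upright, and stand it on its foot plate in the tray, in the empty part beside the short former. Let go, and leave the short former, tape roll and pliers where they are.

Things in the scene. Friction and masses are not known exactly. Their poses are not given: they have to be found in the camera images.
- former: Coil former 166 mm long, ~180 g, lying on the edges of its two black square plates. x axis = long axis, towards the stub; faces square to y, z; z up at the start. Origin on the axis midway between the plates, 28 mm above the bench when lying. Plates 56 x 56 x 8 mm, outer faces at x = -53 (foot plate) and +53; between them a white barrel 26 x 26 mm; steel stub 20 x 20 mm from x = +53 to +113 mm.
- former_foot (a point): centre of the foot plate's outer face, on the former's axis at x = -53 mm
- former_stub (a point): middle of the steel stub, on the former's axis at x = +83 mm
- rest: Fixed sloping rest, white base 150 x 90 mm; origin at the centre of its underside, z up, x horizontal, pointing uphill. Bed 80 mm wide, 40 degrees from horizontal, 106 mm long above the stop at its low end (30 mm high, upper half flared out). Seated former: plates on the bed, foot plate on the stop, its x axis uphill, its origin at (0, 0, 75.5) mm here.
- rest_foot (a point): where former_foot is when the former is seated: (-40.6, 0, 41.4) mm in the rest's frame. Beside the two seated plates stand guide cheeks, 22 mm high, 66 mm apart inside, 0 to 18 and 87 to 105 mm up the bed from the stop; between them the sides are open for fingers at the barrel.
- rest_stub (a point): where former_stub is when the former is seated in the rest: (63.6, 0, 128.9) mm in the rest's frame
- tray: Fixed open blue plastic tray 230 mm (x) by 150 mm (y), 30 mm high, walls and floor 5 mm; origin at the centre of its underside. The short former stands in its +x half; the -x half is empty.
- short_former: Shorter former, 80 mm tall with two 50 mm square plates and no stub, standing loose in the tray; origin at the centre of its underside. Leave it.
- tape_roll: Roll of amber tape lying flat on the bench, 84 mm across, 19 mm high; origin at the centre of its underside. Leave it.
- pliers: Pliers lying flat on the bench, about 140 mm long, 71 mm wide over the handles, 11 mm thick; origin near the middle, half-way up; jaws towards +x. Leave them.
Mind the look-alikes: they are no part of the job. Leave any purple or yellow look-alike of the former alone. What is shaped like the short_former but yellow is not meant.

How it is judged:
By the outcome, as a careful person would: the job done as asked, in the order asked, and still so for the second after the job is handed in, with the robot touching nothing.
It also fails if it takes over 61 s, if anything falls off the work surface, if the arm or the gripper's body presses on something with over 40 N, if the wrist force passes 120 N, or if a joint passes its speed limit or range.

ROBOT

A 6-joint arm with a two-finger parallel gripper is mounted at the origin on the work surface. World frame = base frame: x ahead of the robot, y to its left, z up, the work surface at z = 0. Lengths are in m, angles in rad, forces in N, time in s.
With the tool pointing down it reaches from about 0.325 to 1 m from the base axis. Payload 5.1 kg.
Tool frame: the origin (TCP) lies between the finger pads, 19 mm behind the fingertips; this is the grasp point; z points along the fingers, y is the line along which they close (so a half turn about z gives the same grasp; the last joint's range is limited). The gripper opens to 85 mm and grips with 20 to 120 N. Pads are 22 mm wide; open, the fingers measure 114 mm over their backs; the gripper's body (76 mm by 85 mm) begins 54 mm behind the grasp point. The pads swing forward as they close: fully open they stand 13 mm farther back than shut.
Start: joints at [-1.208, 0.124, 1.65, -0, 1.367, -0.083], TCP at [0.28, -0.586, 0.25] pointing down, gripper open.
Joint ranges: [-2.61, 2.61], [-1.02, 2.33], [0.03, 2.71], [-1.35, 4.49], [0.32, 2.68], [-2.91, 2.91]. Speed limits (rad/s): [2.57, 2.57, 3.14, 3.14, 3.14, 3.14].

INTERFACE

Orientations are given as a 3x3 rotation matrix whose columns are the frame's x, y, z axes.
In Python, from bench import sense, capture, finish_job gives the robot as it stands.
- The arm moves only by the shell command python3 -m creep 'ROWS' [OPENING]. ROWS is JSON, a list of rows, each an object of numbers: "tx", "ty", "tz": the shift along the world's x, y, z scaled (see below); "ax", "ay", "az": the turn, a rotation vector about the world's x, y, z scaled (see below). A call has 1 to 5 rows; each row is the pose to reach, as a shift and turn from the pose commanded when the call began; what a row does not reach only later rows make up. The controller multiplies each number of a shift by 15 cm and each number of a turn by 0.5 rad. A row lasts 1/12 s, in which the tool goes at most 41.7 mm and 7.16 degrees, less where a joint would pass 70% of its speed; a pose out of reach is approached as far as the arm can. A call with a number of a shift or a turn outside -1 to 1 is refused whole. A call with a gripper value outside its range is refused whole. OPENING is the closure, from -1 (fully open) to 1 (shut), set as the call begins (- or left out, the last holds). The fingers move at their own pace and stop on an object; the grip force is fixed at half the most. Time passes only in rows, so rows that repeat a pose let the fingers close. It gives the time, the measured TCP pose, the force, the opening and the grip force at its end, in the units of the state.
- sense(): the state, without advancing time (a new reading comes with each control period).
- capture(name): name is "scene" or "top" or "wrist"; returns a dict with "frame" (480x640x3 uint8, blue, green, red), "vfov" (degrees; the focal length in pixels is half the picture's height over the tangent of half this angle, whatever the lens; pixels are square), "cx", "cy" (the principal point, pixels), "D" ([k1, k2, p1, p2, k3] as OpenCV has them; the pictures are not rectified), "view" (4x4, takes a point from world to camera coordinates); the wrist camera has in their place "mount" (4x4, takes a point from camera to tool coordinates, whose origin is the TCP and whose axes are the flange's). Camera axes: x right, y up, looking along -z (the intrinsics and any distortion apply to the point x, -y, -z); pixel columns grow to the right and rows downward; lengths in m; the calibration is good to about 2 mm. A picture is of the moment at which its call begins: read the wrist's pose just before it. There is no depth.
- finish_job(): hands the job in; it is judged then, once.
The state is a dict: "time": time; "joint_positions": joint angles; "qd": joint speeds; "joint_torque": joint torques, N m; "position": TCP position; "tool_rot": TCP orientation; "contact_force": force on the tool from outside, world axes, zero at the start; "torque": the same for the moment, N m; "opening": opening from 0.0 (shut) to 1.0 (fully open); "gripper_force": force on a finger pad.
Only numpy, scipy, OpenCV 4.12 (cv2) and the standard library are available. Lean on these libraries where they do the work, as an engineer would, in place of code of your own. Each camera call takes 0.05 s, during which the arm holds its last target. There are 200 camera calls.

## Working session

There is one attempt and no reset: what is moved stays moved. The work goes in short steps, Python scripts to look and compute and a shell command to move; the robot and the scene stay as the last step left them, time stands still between calls to the robot, and variables do not carry over. Pictures are saved under pics/ and viewed, at most 13 in all, crops included, and the job is handed in when it is done.

```bash
ls; mkdir -p pics
cat > h.py <<'E'
import numpy as np, cv2, json
from bench import sense, capture
def K(c):
    f=240/np.tan(np.radians(c["vfov"])/2); return np.array([[f,0,c["cx"]],[0,f,c["cy"]],[0,0,1]])
def view(c,s=None):
    if "view" in c: return np.array(c["view"])
    T=np.eye(4);T[:3,:3]=s["tool_rot"];T[:3,3]=s["position"]
    return np.linalg.inv(T@np.array(c["mount"]))
def ray(c,uv,V):
    p=cv2.undistortPoints(np.array(uv,float).reshape(-1,1,2),K(c),np.array(c["D"],float))[:,0]
    d=np.c_[p[:,0],-p[:,1],-np.ones(len(p))]
    R=V[:3,:3];o=-R.T@V[:3,3]
    return o,d@R
def plane(c,uv,z,V):
    o,d=ray(c,uv,V); return o+d*((z-o[2])/d[:,2])[:,None]
def proj(c,P,V):
    q=np.atleast_2d(P)@V[:3,:3].T+V[:3,3]; q=q*[1,-1,-1]
    return cv2.projectPoints(q,np.zeros(3),np.zeros(3),K(c),np.array(c["D"],float))[0][:,0]
E
python3 - <<'E'
from h import *
for n in("scene","top"):
    c=capture(n);cv2.imwrite(f"pics/{n}0.png",c["frame"]);V=view(c);print(n,c["vfov"],c["D"],-V[:3,:3].T@V[:3,3])
E
```

```text
pics
scene 52.691882980100786 [-0.05148666  0.          0.          0.          0.        ] [1.48159139 0.01548452 1.09873917]
top 54.424288965272936 [-0.10800943  0.          0.          0.          0.        ] [0.49059635 0.04901527 1.21187857]
```

View pics/scene0.png

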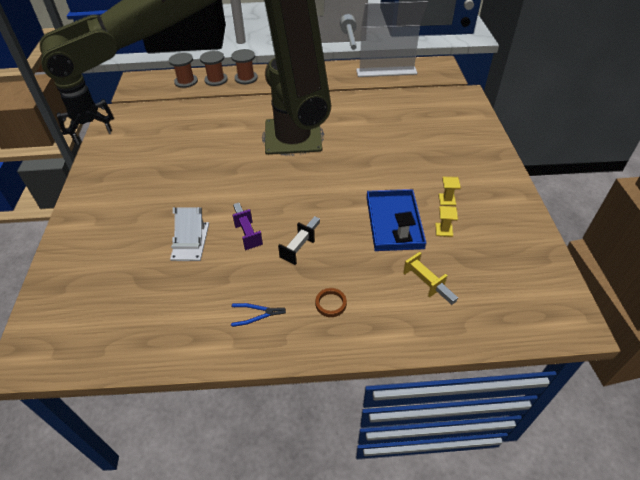

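View pics/top0.png

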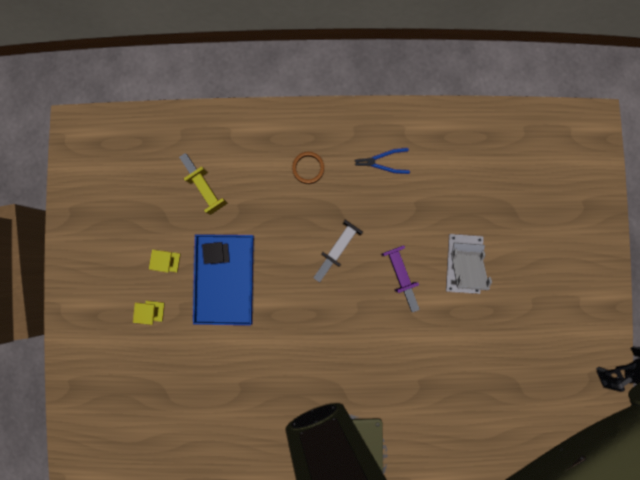

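The candidates for the former in the top view are white with black plates (338,250), purple (403,278) and yellow (203,188). The white one has black plates and a white barrel as described, with its stub towards (320,278). The rest is at (468,264) and the tray at (224,280), with the short black former in its far half (215,253). I'll confirm with one enlarged crop.

Run:
```python
from h import *
t=cv2.imread("pics/top0.png");s=cv2.imread("pics/scene0.png")
r=lambda im,x,y,w,h:cv2.resize(im[y:y+h,x:x+w],(400,300),interpolation=cv2.INTER_CUBIC)
A=np.vstack([np.hstack([r(t,300,210,80,60+0),r(t,430,230,80,60+10-0)]),np.hstack([r(s,270,205,80,60),r(s,150,200,80,60)])])
cv2.imwrite("pics/crop1.png",A)
```

```text
(no output)
```

View pics/crop1.png

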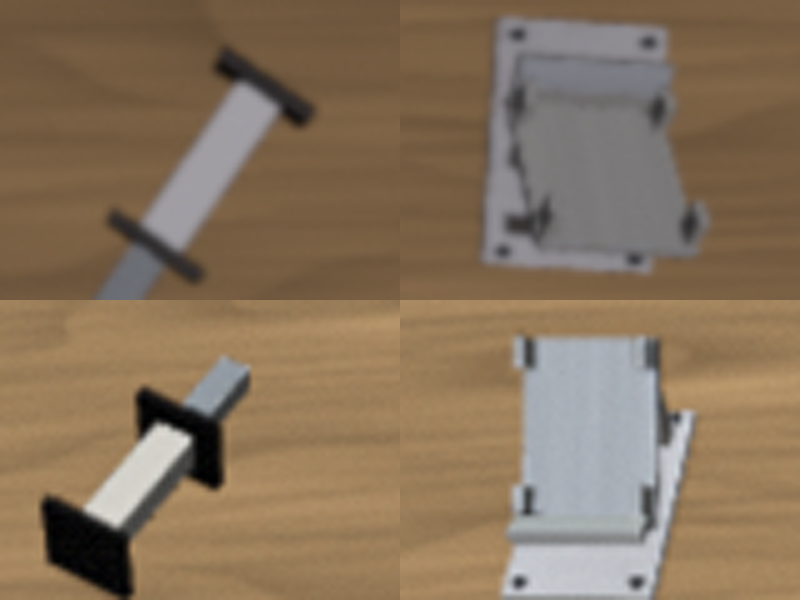

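The crop confirms the target: the white barrel with two black plates at (338,250), grey stub towards the robot. The rest's stop is at its far end (top row ~240), so uphill points towards the robot. Next I measure.

Run:
```python
from h import *
c=capture("top");V=view(c);im=c["frame"]
hsv=cv2.cvtColor(im,cv2.COLOR_BGR2HSV)
def comps(m,box,z,mina=15):
    x,y,w,h=box;M=np.zeros_like(m);M[y:y+h,x:x+w]=m[y:y+h,x:x+w]
    for k in cv2.findContours(M,cv2.RETR_EXTERNAL,cv2.CHAIN_APPROX_NONE)[0]:
        if cv2.contourArea(k)<mina: continue
        b=cv2.boxPoints(cv2.minAreaRect(k));P=plane(c,b,z,V)[:,:2]
        e=[np.linalg.norm(P[1]-P[0]),np.linalg.norm(P[2]-P[1])]
        d=P[1]-P[0] if e[0]>e[1] else P[2]-P[1]
        print(" ctr",P.mean(0).round(4),"size",np.round(e,3),"long dir deg",round(np.degrees(np.arctan2(d[1],d[0])),1),"px",b.mean(0).round(1))
v=hsv[...,2];s=hsv[...,1]
print("black");comps(((v<60)*255).astype(np.uint8),(300,205,80,90),.056)
print("white");comps(((v>110)&(s<60)).astype(np.uint8)*255,(300,205,80,90),.041)
print("rest");comps(((v>90)&(s<60)).astype(np.uint8)*255,(430,220,80,90),.01)
P=plane(c,[(449.4,234.2),(483.4,237),(480,293.5),(446.8,291.4)],.008,V)[:,:2]
print(P.round(4),P.mean(0),[np.linalg.norm(P[i]-P[i-1]).round(3) for i in range(4)])
print("tray");comps(((hsv[...,0]>100)&(hsv[...,0]<130)&(s>120)).astype(np.uint8)*255,(180,220,90,120),.03)
print("short");comps(((v<60)*255).astype(np.uint8),(196,236,50,60),.085)
```

```text
black
 ctr [0.5142 0.0239] size [0.005 0.049] long dir deg -125.5 px [330.5 259. ]
 ctr [ 0.5922 -0.0314] size [0.01  0.052] long dir deg -124.6 px [352.3 227.3]
white
 ctr [0.4861 0.044 ] size [0.058 0.021] long dir deg -36.8 px [322.5 270.5]
 ctr [ 0.5549 -0.0047] size [0.089 0.028] long dir deg -35.5 px [341.5 242.8]
rest
 ctr [ 0.4979 -0.3391] size [0.152 0.121] long dir deg -4.8 px [469.4 263.7]
[[ 0.5754 -0.2884]
 [ 0.567  -0.3789]
 [ 0.4197 -0.3653]
 [ 0.427  -0.2774]] [ 0.49727817 -0.32751375] [np.float64(0.149), np.float64(0.091), np.float64(0.148), np.float64(0.088)]
tray
 ctr [0.4668 0.298 ] size [0.228 0.15 ] long dir deg -1.2 px [222.7 279.3]
short
 ctr [0.5322 0.3037] size [0.06  0.048] long dir deg -84.4 px [215.4 252.7]
```

```bash
cat >> h.py <<'E'
from scipy.spatial.transform import Rotation as Ro
def Rz(d): return Ro.from_euler('z',d,degrees=True).as_matrix()
def delta(p,R,s=None):
    s=s or sense(); t=(np.array(p)-s["position"])/.15; a=Ro.from_matrix(R@np.array(s["tool_rot"]).T).as_rotvec()/.5
    print("t",t.round(3),"a",a.round(3),"deg",np.degrees(np.linalg.norm(a)*.5).round(1))
FU=144.7; FC=np.array([.554,-.004,.028]); RU=175.; RC=np.array([.497,-.3275,0])
def ax(d): return np.array([np.cos(np.radians(d)),np.sin(np.radians(d)),0])
def down(yaw_y): # tool pointing down, y axis at yaw
    y=ax(yaw_y);z=np.array([0,0,-1.]);return np.c_[np.cross(y,z),y,z]
def pitch(R,u,deg): # raise direction u towards z
    return Ro.from_rotvec(np.radians(deg)*np.cross(u,[0,0,1.])).as_matrix()@R
E
python3 - <<'E'
from h import *
s=sense();R=np.array(s["tool_rot"]);print(R.round(3),s["joint_positions"],s["opening"],s["time"])
p=FC+.008*ax(FU)
for y in(FU-90,FU+90): delta([p[0],p[1],.2],down(y))
c=capture("wrist");print(np.array(c["mount"]).round(3),c["vfov"])
E
```

```text
[[ 0.902  0.431 -0.001]
 [ 0.431 -0.902  0.002]
 [ 0.    -0.002 -1.   ]] [-1.20760776e+00  1.24383252e-01  1.65135755e+00  8.36575507e-06
  1.36748489e+00 -8.26001852e-02] 1.0016501107830516 0.15
t [ 1.783  3.911 -0.327] a [-1.000e-03 -4.000e-03  4.159e+00] deg 119.2
t [ 1.783  3.911 -0.327] a [-3.000e-03  1.000e-03 -2.124e+00] deg 60.8
[[ 0.001  0.957  0.29   0.074]
 [ 1.    -0.001  0.     0.   ]
 [ 0.001  0.29  -0.957 -0.124]
 [ 0.     0.     0.     1.   ]] 63.14427953219752
```

```bash
python3 -m creep '[{"tx":0.1,"ty":0.2,"az":-0.1},{"tx":0.2,"ty":0.4,"az":-0.2},{"tx":0.3,"ty":0.6,"az":-0.3},{"tx":0.4,"ty":0.8,"az":-0.45},{"tx":0.45,"ty":0.98,"az":-0.53}]' -1 | tail -c 600
python3 -m creep '[{"tx":0.1,"ty":0.2,"az":-0.1},{"tx":0.2,"ty":0.4,"az":-0.2},{"tx":0.3,"ty":0.6,"az":-0.3},{"tx":0.4,"ty":0.8,"az":-0.45},{"tx":0.45,"ty":0.98,"az":-0.53}]' >/dev/null
python3 -m creep '[{"tx":0.1,"ty":0.2,"az":-0.1},{"tx":0.2,"ty":0.4,"az":-0.2},{"tx":0.3,"ty":0.6,"az":-0.3},{"tx":0.4,"ty":0.8,"az":-0.45},{"tx":0.45,"ty":0.98,"az":-0.53}]' >/dev/null
python3 -m creep '[{"tx":0.1,"ty":0.2,"az":-0.1},{"tx":0.2,"ty":0.4,"tz":-0.1,"az":-0.2},{"tx":0.3,"ty":0.6,"tz":-0.2,"az":-0.3},{"tx":0.4,"ty":0.8,"tz":-0.3,"az":-0.45},{"tx":0.43,"ty":0.97,"tz":-0.33,"az":-0.53}]' >/dev/null
python3 -m creep '[{},{}]'
python3 - <<'E'
from h import *
s=sense();c=capture("wrist");cv2.imwrite("pics/w1.png",c["frame"]);V=view(c,s)
p=FC+.008*ax(FU);delta([p[0],p[1],.2],down(FU+90))
im=c["frame"];hsv=cv2.cvtColor(im,cv2.COLOR_BGR2HSV)
for x,y,z in((-53,0,28),(53,0,28),(113,0,10),(45,0,13),(-45,0,13)):
    P=FC+x/1e3*ax(FU)+[0,0,z/1e3];print(x,proj(c,P,V).round(0))
E
```

```text
t [ 1.782  3.912 -0.329] a [-2.000e-03  0.000e+00 -2.124e+00] deg 60.8
-53 [[-192. -507.]]
53 [[-306. -419.]]
113 [[-348. -359.]]
45 [[-292. -424.]]
-45 [[-200. -505.]]schema error: expected keys tx, ty, tz, ax, ay, az
schema error: expected keys tx, ty, tz, ax, ay, az
schema error: expected keys tx, ty, tz, ax, ay, az
schema error: expected keys tx, ty, tz, ax, ay, az
schema error: expected keys tx, ty, tz, ax, ay, az
```

View pics/w1.png

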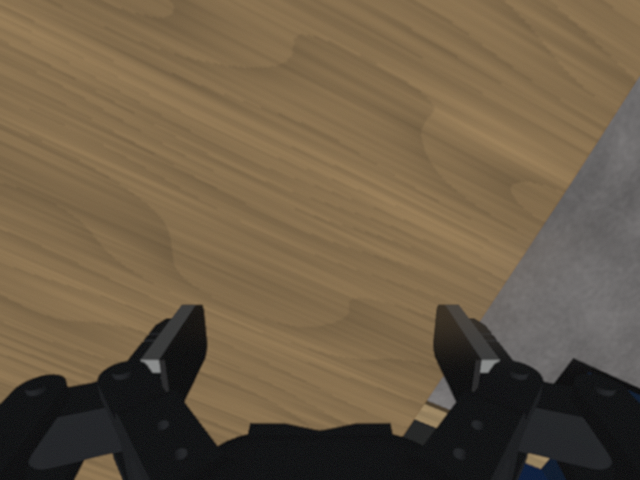

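The wrist picture shows only bare bench, because all the moves were refused. Every row needs all six keys.

```bash
python3 -m creep '[{"tx":0.15,"ty":0.33,"tz":0,"ax":0,"ay":0,"az":-0.18},{"tx":0.3,"ty":0.66,"tz":0,"ax":0,"ay":0,"az":-0.36},{"tx":0.45,"ty":0.98,"tz":0,"ax":0,"ay":0,"az":-0.53},{"tx":0.45,"ty":0.98,"tz":0,"ax":0,"ay":0,"az":-0.53}]' -1
python3 -m creep '[{"tx":0.15,"ty":0.25,"tz":0,"ax":0,"ay":0,"az":-0.18},{"tx":0.3,"ty":0.5,"tz":0,"ax":0,"ay":0,"az":-0.36},{"tx":0.45,"ty":0.75,"tz":0,"ax":0,"ay":0,"az":-0.53},{"tx":0.45,"ty":0.98,"tz":0,"ax":0,"ay":0,"az":-0.53}]'
python3 -m creep '[{"tx":0.15,"ty":0.25,"tz":0,"ax":0,"ay":0,"az":-0.18},{"tx":0.3,"ty":0.5,"tz":0,"ax":0,"ay":0,"az":-0.36},{"tx":0.45,"ty":0.75,"tz":0,"ax":0,"ay":0,"az":-0.53},{"tx":0.45,"ty":0.98,"tz":0,"ax":0,"ay":0,"az":-0.53}]' >/dev/null
python3 -m creep '[{"tx":0.15,"ty":0.25,"tz":-0.1,"ax":0,"ay":0,"az":-0.18},{"tx":0.3,"ty":0.5,"tz":-0.2,"ax":0,"ay":0,"az":-0.36},{"tx":0.43,"ty":0.75,"tz":-0.3,"ax":0,"ay":0,"az":-0.53},{"tx":0.43,"ty":0.97,"tz":-0.33,"ax":0,"ay":0,"az":-0.53},{"tx":0.43,"ty":0.97,"tz":-0.33,"ax":0,"ay":0,"az":-0.53}]' >/dev/null
python3 -m creep '[{"tx":0,"ty":0,"tz":0,"ax":0,"ay":0,"az":0},{"tx":0,"ty":0,"tz":0,"ax":0,"ay":0,"az":0}]'
python3 - <<'E'
from h import *
s=sense();c=capture("wrist");cv2.imwrite("pics/w2.png",c["frame"]);V=view(c,s);print(s["joint_positions"])
p=FC+.008*ax(FU);delta([p[0],p[1],.2],down(FU+90))
for x,y,z in((-53,0,28),(53,0,28),(113,0,10),(45,0,13),(-45,0,13)):
    P=FC+x/1e3*ax(FU)+[0,0,z/1e3];print(x,proj(c,P,V).round(0))
E
```

```text
time: 0.58
position: [0.3481, -0.4375, 0.2497]
tool_rot: [[0.984, 0.176, 0.0], [0.176, -0.984, 0.001], [0.0, -0.001, -1.0]]
contact_force: [1.4, -0.1, 0.7]
opening: 0.997
gripper_force: 0.0
time: 0.92
position: [0.4171, -0.2909, 0.2502]
tool_rot: [[0.996, -0.086, 0.001], [-0.086, -0.996, -0.0], [0.001, 0.0, -1.0]]
contact_force: [0.5, 1.5, 1.1]
opening: 1.001
gripper_force: 0.0
time: 1.83
position: [0.5472, 0.0001, 0.2005]
tool_rot: [[0.818, -0.575, -0.0], [-0.575, -0.818, -0.0], [0.0, 0.0, -1.0]]
contact_force: [-0.5, 0.1, 1.0]
opening: 1.0
gripper_force: 0.0
[-9.76646057e-02 -6.69710666e-02  1.93008333e+00 -4.90421511e-04
  1.27862062e+00  2.08637589e+00]
t [ 0.001  0.008 -0.006] a [ 0.001  0.001 -0.003] deg 0.1
-53 [[319. 139.]]
53 [[318. 285.]]
113 [[318. 342.]]
45 [[319. 268.]]
-45 [[319. 149.]]
```

View pics/w2.png

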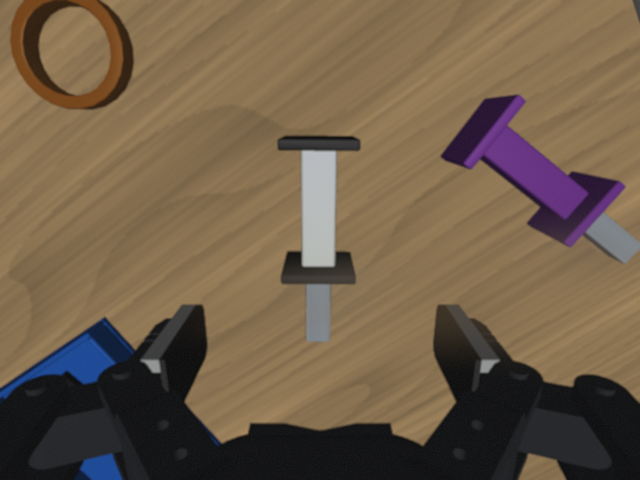

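The wrist view shows the former lined up: its axis at column 318 as predicted, the plates' top edges at rows ~139 and ~283. I go down and grip.

```bash
python3 -m creep '[{"tx":0,"ty":0,"tz":-0.2,"ax":0,"ay":0,"az":0},{"tx":0,"ty":0,"tz":-0.4,"ax":0,"ay":0,"az":0},{"tx":0,"ty":0,"tz":-0.6,"ax":0,"ay":0,"az":0},{"tx":0,"ty":0,"tz":-0.8,"ax":0,"ay":0,"az":0},{"tx":0,"ty":0,"tz":-0.9,"ax":0,"ay":0,"az":0}]' >/dev/null
python3 -m creep '[{"tx":0,"ty":0,"tz":-0.1,"ax":0,"ay":0,"az":0},{"tx":0,"ty":0,"tz":-0.2,"ax":0,"ay":0,"az":0},{"tx":0,"ty":0,"tz":-0.24,"ax":0,"ay":0,"az":0},{"tx":0,"ty":0,"tz":-0.24,"ax":0,"ay":0,"az":0}]'
for i in 1 2; do python3 -m creep '[{"tx":0,"ty":0,"tz":0,"ax":0,"ay":0,"az":0},{"tx":0,"ty":0,"tz":0,"ax":0,"ay":0,"az":0},{"tx":0,"ty":0,"tz":0,"ax":0,"ay":0,"az":0},{"tx":0,"ty":0,"tz":0,"ax":0,"ay":0,"az":0},{"tx":0,"ty":0,"tz":0,"ax":0,"ay":0,"az":0}]' 1;done
python3 - <<'E'
from h import *
print(sense()["joint_positions"])
u=ax(RU)
# above-rest view pose, then hover and seat
R=down(RU+90)
delta([RC[0],RC[1],.25],R)
E
```

```text
time: 2.63
position: [0.5462, -0.0013, 0.0284]
tool_rot: [[0.816, -0.578, -0.003], [-0.578, -0.816, 0.0], [-0.002, 0.001, -1.0]]
contact_force: [0.3, 0.8, -1.6]
opening: 0.999
gripper_force: 0.0
time: 3.05
position: [0.5479, 0.0001, 0.0304]
tool_rot: [[0.817, -0.576, 0.002], [-0.576, -0.817, -0.0], [0.001, -0.001, -1.0]]
contact_force: [-2.2, -2.8, 14.8]
opening: 0.296
gripper_force: 15.7
time: 3.47
position: [0.5481, 0.0, 0.0306]
tool_rot: [[0.817, -0.576, 0.002], [-0.576, -0.817, -0.0], [0.001, -0.001, -1.0]]
contact_force: [-0.0, -0.2, 6.0]
opening: 0.292
gripper_force: 60.3
[-9.79246610e-02  1.43787056e-01  2.03191679e+00 -5.54260844e-05
  9.64231294e-01  2.08692245e+00]
t [-0.34  -2.183  1.463] a [-0.     0.003  1.054] deg 30.2
```

```bash
python3 -m creep '[{"tx":0,"ty":0,"tz":0.1,"ax":0,"ay":0,"az":0},{"tx":0,"ty":0,"tz":0.3,"ax":0,"ay":0,"az":0},{"tx":0,"ty":0,"tz":0.5,"ax":0,"ay":0,"az":0},{"tx":0,"ty":0,"tz":0.7,"ax":0,"ay":0,"az":0},{"tx":0,"ty":0,"tz":0.9,"ax":0,"ay":0,"az":0}]' 1
python3 -m creep '[{"tx":-0.05,"ty":-0.15,"tz":0.2,"ax":0,"ay":0,"az":0.1},{"tx":-0.05,"ty":-0.35,"tz":0.3,"ax":0,"ay":0,"az":0.2},{"tx":-0.1,"ty":-0.55,"tz":0.4,"ax":0,"ay":0,"az":0.3},{"tx":-0.1,"ty":-0.75,"tz":0.5,"ax":0,"ay":0,"az":0.4},{"tx":-0.15,"ty":-0.95,"tz":0.56,"ax":0,"ay":0,"az":0.5}]'
python3 -m creep '[{"tx":-0.05,"ty":-0.2,"tz":0,"ax":0,"ay":0,"az":0.1},{"tx":-0.05,"ty":-0.4,"tz":0,"ax":0,"ay":0,"az":0.2},{"tx":-0.1,"ty":-0.6,"tz":0,"ax":0,"ay":0,"az":0.3},{"tx":-0.15,"ty":-0.75,"tz":0,"ax":0,"ay":0,"az":0.45},{"tx":-0.19,"ty":-0.85,"tz":0,"ax":0,"ay":0,"az":0.55}]'
python3 -m creep '[{"tx":0,"ty":-0.19,"tz":0,"ax":0,"ay":0,"az":0},{"tx":0,"ty":-0.38,"tz":0,"ax":0,"ay":0,"az":0},{"tx":0,"ty":-0.38,"tz":0,"ax":0,"ay":0,"az":0}]'
python3 - <<'E'
from h import *
s=sense();c=capture("wrist");cv2.imwrite("pics/w3.png",c["frame"]);V=view(c,s);print(s["joint_positions"])
u=ax(RU);w=ax(RU+90)
for x,y,z in((75,45,0),(75,-45,0),(-75,45,0),(-75,-45,0)): print(x,y,proj(c,RC+u*x/1e3+w*y/1e3+[0,0,.008],V).round(0))
c=capture("top");V=view(c);cv2.imwrite("pics/t3.png",c["frame"])
E
```

```text
time: 3.88
position: [0.546, 0.0002, 0.1643]
tool_rot: [[0.817, -0.576, -0.003], [-0.576, -0.817, 0.0], [-0.002, 0.001, -1.0]]
contact_force: [1.3, -0.1, -2.3]
opening: 0.291
gripper_force: 59.3
time: 4.3
position: [0.5249, -0.1436, 0.2494]
tool_rot: [[0.936, -0.353, 0.001], [-0.353, -0.936, -0.0], [0.001, -0.0, -1.0]]
contact_force: [-0.2, -0.1, -2.1]
opening: 0.291
gripper_force: 59.7
time: 4.72
position: [0.4949, -0.2717, 0.2468]
tool_rot: [[0.996, -0.087, -0.002], [-0.087, -0.996, 0.001], [-0.003, -0.001, -1.0]]
contact_force: [-0.6, 0.3, -2.6]
opening: 0.298
gripper_force: 59.7
time: 4.97
position: [0.4951, -0.3306, 0.2469]
tool_rot: [[0.996, -0.093, -0.002], [-0.093, -0.996, -0.001], [-0.002, 0.001, -1.0]]
contact_force: [-0.6, 0.3, -3.1]
opening: 0.293
gripper_force: 59.8
[-0.67799374  0.007035    1.77812644 -0.00192724  1.35745234  0.98588936]
75 45 [[362. 272.]]
75 -45 [[272. 272.]]
-75 45 [[366. 115.]]
-75 -45 [[265. 115.]]
```

View pics/w3.png

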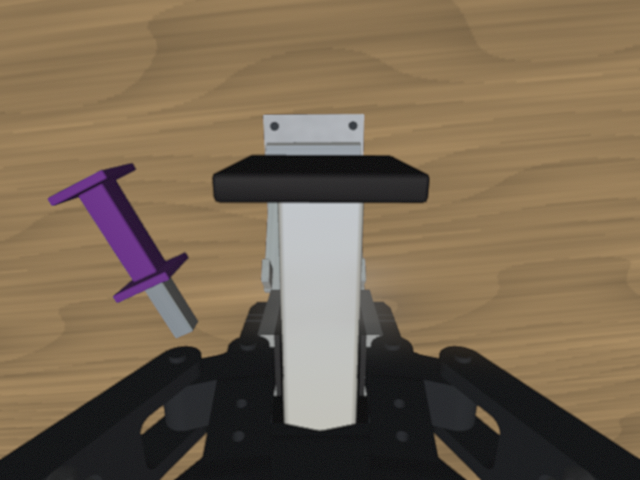

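The wrist view shows the former centred at column 321 in the grip. The rest's far edge runs from (264,115) to (364,115), about 1 mm from prediction and parallel. I correct the rest by 1 mm and work out the tilt and hover.

```bash
cat >> h.py <<'E'
RC=np.array([.4969,-.3264,0]); RU=174.8; u=ax(RU); w=ax(RU+90); C40,S40=np.cos(np.radians(40)),np.sin(np.radians(40))
A=C40*u+[0,0,S40]; N=-S40*u+[0,0,C40]
RR=pitch(down(RU+90),u,40)
SEAT=RC+[0,0,.0755]+.0072*A+.0026*N
E
python3 - <<'E'
from h import *
print(SEAT,A,N); delta(SEAT+.06*N+.006*A,RR)
E
```

```text
[ 0.49307155 -0.32605158  0.08211979] [-0.76289171  0.06942858  0.64278761] [ 0.64014215 -0.0582575   0.76604444]
t [ 0.209 -0.013 -0.766] a [0.122 1.386 0.002] deg 39.9
```

```bash
python3 -m creep '[{"tx":0.02,"ty":0,"tz":0,"ax":0.01,"ay":0.14,"az":0},{"tx":0.05,"ty":0,"tz":0,"ax":0.03,"ay":0.28,"az":0},{"tx":0.07,"ty":0,"tz":0,"ax":0.04,"ay":0.42,"az":0},{"tx":0.1,"ty":0,"tz":0,"ax":0.05,"ay":0.56,"az":0},{"tx":0.1,"ty":0,"tz":0,"ax":0.06,"ay":0.7,"az":0}]' 1
python3 -m creep '[{"tx":0.02,"ty":0,"tz":-0.08,"ax":0.01,"ay":0.14,"az":0},{"tx":0.05,"ty":0,"tz":-0.15,"ax":0.03,"ay":0.28,"az":0},{"tx":0.07,"ty":0,"tz":-0.22,"ax":0.04,"ay":0.42,"az":0},{"tx":0.1,"ty":-0.01,"tz":-0.3,"ax":0.05,"ay":0.56,"az":0},{"tx":0.11,"ty":-0.01,"tz":-0.4,"ax":0.06,"ay":0.69,"az":0}]'
python3 -m creep '[{"tx":0,"ty":0,"tz":-0.1,"ax":0,"ay":0,"az":0},{"tx":0,"ty":0,"tz":-0.2,"ax":0,"ay":0,"az":0},{"tx":0,"ty":0,"tz":-0.3,"ax":0,"ay":0,"az":0},{"tx":0,"ty":0,"tz":-0.36,"ax":0,"ay":0,"az":0},{"tx":0,"ty":0,"tz":-0.36,"ax":0,"ay":0,"az":0}]'
python3 - <<'E'
from h import *
s=sense();print(s["joint_positions"]);delta(SEAT+.06*N+.006*A,RR);delta(SEAT+.006*N+.004*A,RR)
c=capture("scene");cv2.imwrite("pics/s4.png",cv2.resize(c["frame"][170:290,120:280],(800,600),interpolation=cv2.INTER_CUBIC))
E
```

```text
time: 5.48
position: [0.512, -0.3255, 0.2481]
tool_rot: [[0.934, -0.087, -0.346], [-0.082, -0.996, 0.03], [-0.347, 0.001, -0.938]]
contact_force: [-0.4, 0.5, -3.4]
opening: 0.293
gripper_force: 59.9
time: 5.9
position: [0.5289, -0.3273, 0.1882]
tool_rot: [[0.763, -0.086, -0.641], [-0.068, -0.996, 0.054], [-0.643, 0.002, -0.766]]
contact_force: [-0.3, -0.3, -1.5]
opening: 0.295
gripper_force: 59.9
time: 6.32
position: [0.5263, -0.3277, 0.1321]
tool_rot: [[0.762, -0.089, -0.642], [-0.068, -0.996, 0.057], [-0.644, 0.0, -0.765]]
contact_force: [-0.7, 1.0, -1.5]
opening: 0.294
gripper_force: 60.0
[-0.5294716   0.52266783  1.46438736 -0.28600479  1.79653057  1.15891236]
t [ 0.004 -0.009 -0.001] a [-0.    -0.004 -0.004] deg 0.2
t [-0.216  0.011 -0.286] a [-0.    -0.004 -0.004] deg 0.2
```

View pics/s4.png

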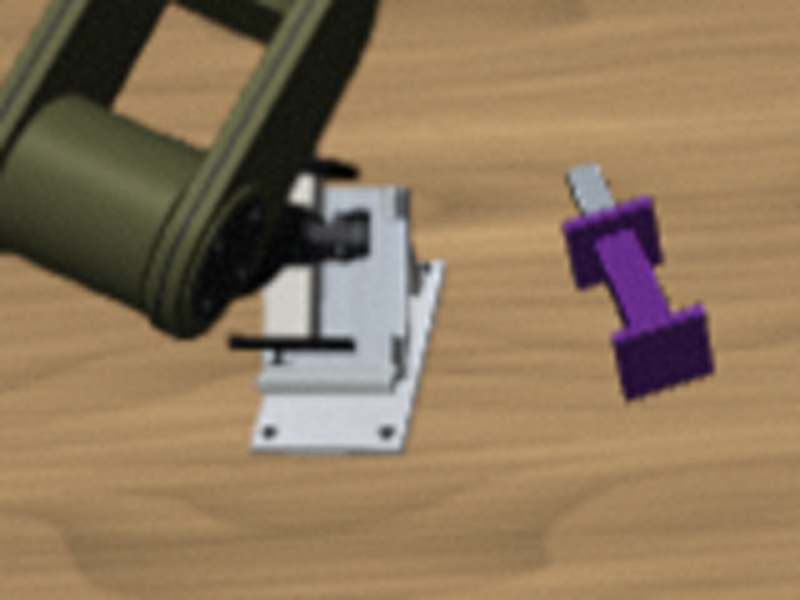

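The scene crop shows the former hovering parallel to the bed, its foot plate (290,345) just above the stop (325,375). I lower it along the bed normal.

```bash
python3 -m creep '[{"tx":-0.05,"ty":0.01,"tz":-0.07,"ax":0,"ay":0,"az":0},{"tx":-0.1,"ty":0.01,"tz":-0.14,"ax":0,"ay":0,"az":0},{"tx":-0.15,"ty":0.01,"tz":-0.2,"ax":0,"ay":0,"az":0},{"tx":-0.216,"ty":0.01,"tz":-0.286,"ax":0,"ay":0,"az":0},{"tx":-0.216,"ty":0.01,"tz":-0.286,"ax":0,"ay":0,"az":0}]' 1
python3 -m creep '[{"tx":-0.01,"ty":0,"tz":-0.013,"ax":0,"ay":0,"az":0},{"tx":-0.019,"ty":0,"tz":-0.022,"ax":0,"ay":0,"az":0},{"tx":-0.019,"ty":0,"tz":-0.022,"ax":0,"ay":0,"az":0},{"tx":-0.019,"ty":0,"tz":-0.022,"ax":0,"ay":0,"az":0}]'
python3 - <<'E'
from h import *
s=sense();d=s["position"]-SEAT;print(d@A,d@N,s["contact_force"]@A if hasattr(s["contact_force"],'shape') else np.dot(s["contact_force"],A),np.dot(s["contact_force"],N));delta(SEAT,RR)
E
```

```text
time: 6.78
position: [0.4919, -0.326, 0.0885]
tool_rot: [[0.76, -0.09, -0.644], [-0.068, -0.996, 0.059], [-0.647, -0.001, -0.763]]
contact_force: [-0.2, -0.1, -3.9]
opening: 0.296
gripper_force: 59.9
time: 7.12
position: [0.493, -0.3272, 0.089]
tool_rot: [[0.764, -0.088, -0.639], [-0.069, -0.996, 0.055], [-0.641, 0.003, -0.767]]
contact_force: [0.7, -0.1, -2.1]
opening: 0.289
gripper_force: 59.9
0.0043693133983877626 0.005282039776496824 -1.8949831250928202 -1.0888822040635109
t [ 0.     0.008 -0.046] a [ 0.005  0.003 -0.005] deg 0.2
```

```bash
python3 -m creep '[{"tx":0,"ty":0,"tz":0,"ax":0,"ay":0,"az":0},{"tx":0,"ty":0,"tz":0,"ax":0,"ay":0,"az":0}]'
python3 -m creep '[{"tx":-0.01,"ty":0,"tz":-0.012,"ax":0,"ay":0,"az":0},{"tx":-0.01,"ty":0,"tz":-0.012,"ax":0,"ay":0,"az":0},{"tx":-0.01,"ty":0,"tz":-0.012,"ax":0,"ay":0,"az":0}]'
python3 - <<'E'
from h import *
s=sense();d=s["position"]-SEAT;print(d@A,d@N,np.dot(s["contact_force"],A),np.dot(s["contact_force"],N),s["torque"])
E
```

```text
time: 7.28
position: [0.493, -0.3271, 0.0888]
tool_rot: [[0.764, -0.088, -0.639], [-0.069, -0.996, 0.055], [-0.642, 0.002, -0.767]]
contact_force: [0.3, -0.2, -2.0]
opening: 0.297
gripper_force: 59.9
time: 7.53
position: [0.4908, -0.3269, 0.0863]
tool_rot: [[0.763, -0.088, -0.64], [-0.069, -0.996, 0.055], [-0.643, 0.002, -0.766]]
contact_force: [-0.4, 0.4, -2.1]
opening: 0.297
gripper_force: 59.9
0.004353606253699823 0.0018653714418852294 -1.029256918989701 -1.915963582717644 [-0.02858521 -0.61232821  0.04388665]
```

```bash
python3 -m creep '[{"tx":-0.009,"ty":0,"tz":-0.01,"ax":0,"ay":0,"az":0},{"tx":-0.009,"ty":0,"tz":-0.01,"ax":0,"ay":0,"az":0},{"tx":-0.009,"ty":0,"tz":-0.01,"ax":0,"ay":0,"az":0}]'
python3 - <<'E'
from h import *
s=sense();d=s["position"]-SEAT;print(d@A,d@N,np.dot(s["contact_force"],A),np.dot(s["contact_force"],N),s["torque"])
E
python3 -m creep '[{"tx":0.012,"ty":-0.001,"tz":-0.01,"ax":0,"ay":0,"az":0},{"tx":0.012,"ty":-0.001,"tz":-0.01,"ax":0,"ay":0,"az":0},{"tx":0.012,"ty":-0.001,"tz":-0.01,"ax":0,"ay":0,"az":0}]'
python3 - <<'E'
from h import *
s=sense();d=s["position"]-SEAT;print(d@A,d@N,np.dot(s["contact_force"],A),np.dot(s["contact_force"],N),s["torque"])
E
```

```text
time: 7.78
position: [0.4903, -0.3271, 0.0857]
tool_rot: [[0.764, -0.088, -0.639], [-0.069, -0.996, 0.055], [-0.641, 0.002, -0.767]]
contact_force: [2.9, 1.3, 0.6]
opening: 0.293
gripper_force: 60.4
0.004337671325110915 0.0009876412460271369 -1.7376699029718574 2.177050892426678 [ 0.09808341 -0.6251152  -0.12309746]
time: 8.03
position: [0.4918, -0.3274, 0.0843]
tool_rot: [[0.764, -0.088, -0.64], [-0.069, -0.996, 0.055], [-0.642, 0.003, -0.767]]
contact_force: [2.1, 0.9, 4.0]
opening: 0.287
gripper_force: 60.7
0.002256944792364667 0.0009792966696175764 1.080603521049866 4.370581120270532 [ 0.08105282 -0.17999333 -0.03552812]
```

Bed contact is felt, within 1 mm of nominal. I slide down to the stop.

```bash
python3 -m creep '[{"tx":0.012,"ty":-0.001,"tz":-0.01,"ax":0,"ay":0,"az":0},{"tx":0.012,"ty":-0.001,"tz":-0.01,"ax":0,"ay":0,"az":0},{"tx":0.012,"ty":-0.001,"tz":-0.01,"ax":0,"ay":0,"az":0}]' >/dev/null
python3 - <<'E'
from h import *
s=sense();d=s["position"]-SEAT;print(d@A,d@N,np.dot(s["contact_force"],A),np.dot(s["contact_force"],N),s["torque"])
E
python3 -m creep '[{"tx":0.01,"ty":-0.001,"tz":-0.008,"ax":0,"ay":0,"az":0},{"tx":0.01,"ty":-0.001,"tz":-0.008,"ax":0,"ay":0,"az":0},{"tx":0.01,"ty":-0.001,"tz":-0.008,"ax":0,"ay":0,"az":0}]' >/dev/null
python3 - <<'E'
from h import *
s=sense();d=s["position"]-SEAT;print(d@A,d@N,np.dot(s["contact_force"],A),np.dot(s["contact_force"],N),s["torque"])
E
```

```text
-0.00014407271248224977 0.0009736450057919158 1.0490506619042836 5.130539129858356 [ 0.06236504 -0.06382884 -0.00225766]
-0.00032290673033027285 0.001104735932381346 9.84029837698339 4.751924007183417 [0.30276113 0.95662368 0.15357664]
```

Stop contact is felt, 10 N along the bed. I let go and retreat along the normal.

```bash
python3 -m creep '[{"tx":0,"ty":0,"tz":0,"ax":0,"ay":0,"az":0},{"tx":0,"ty":0,"tz":0,"ax":0,"ay":0,"az":0},{"tx":0,"ty":0,"tz":0,"ax":0,"ay":0,"az":0},{"tx":0,"ty":0,"tz":0,"ax":0,"ay":0,"az":0},{"tx":0,"ty":0,"tz":0,"ax":0,"ay":0,"az":0}]' -1
python3 -m creep '[{"tx":0,"ty":0,"tz":0,"ax":0,"ay":0,"az":0},{"tx":0,"ty":0,"tz":0,"ax":0,"ay":0,"az":0},{"tx":0,"ty":0,"tz":0,"ax":0,"ay":0,"az":0}]' 
python3 -m creep '[{"tx":0.06,"ty":-0.01,"tz":0.08,"ax":0,"ay":0,"az":0},{"tx":0.19,"ty":-0.02,"tz":0.23,"ax":0,"ay":0,"az":0},{"tx":0.32,"ty":-0.03,"tz":0.38,"ax":0,"ay":0,"az":0},{"tx":0.45,"ty":-0.04,"tz":0.54,"ax":0,"ay":0,"az":0},{"tx":0.5,"ty":-0.04,"tz":0.7,"ax":0,"ay":0,"az":0}]'
python3 - <<'E'
from h import *
s=sense();c=capture("wrist");cv2.imwrite("pics/w5.png",c["frame"]);V=view(c,s);print(s["joint_positions"])
O=RC+[0,0,.0755]
for nme,x,n in(("foot top",-53,28),("plate2 top",53,28),("stub tip",113,10)): print(nme,[proj(c,O+A*x/1e3+N*n/1e3+w*y/1e3,V)[0].round(0) for y in((-28,28) if n==28 else (-10,10))])
E
```

```text
time: 8.95
position: [0.4945, -0.3272, 0.0802]
tool_rot: [[0.763, -0.088, -0.641], [-0.069, -0.996, 0.056], [-0.643, 0.002, -0.766]]
contact_force: [-0.1, -0.2, -0.7]
opening: 0.977
gripper_force: 0.0
time: 9.2
position: [0.4947, -0.3274, 0.0807]
tool_rot: [[0.763, -0.088, -0.64], [-0.069, -0.996, 0.055], [-0.642, 0.002, -0.766]]
contact_force: [0.6, -0.2, -0.2]
opening: 1.001
gripper_force: 0.0
time: 9.62
position: [0.5713, -0.3334, 0.1866]
tool_rot: [[0.764, -0.088, -0.639], [-0.068, -0.996, 0.055], [-0.642, 0.002, -0.767]]
contact_force: [-0.3, 0.0, 0.0]
opening: 1.003
gripper_force: 0.0
[-0.50719678  0.55724995  1.31687921 -0.28205652  1.90681177  1.14712475]
foot top [array([269., 131.]), array([368., 132.])]
plate2 top [array([275., 301.]), array([362., 302.])]
stub tip [array([305., 365.]), array([332., 365.])]
```

View pics/w5.png

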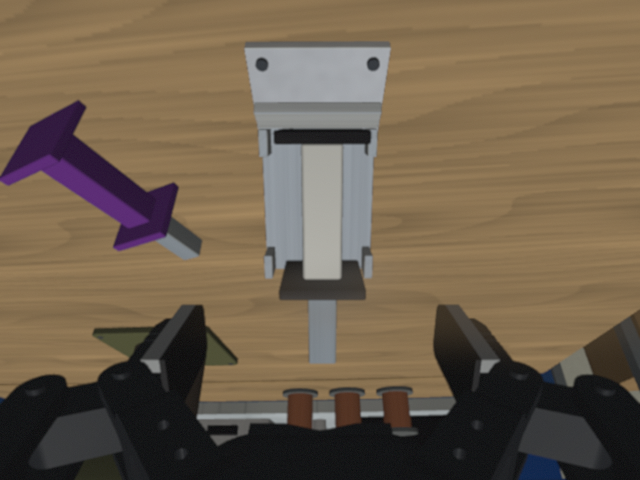

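The wrist view shows the former seated: foot plate at row 131 against the stop, between the cheeks, stub tip at (322,363), about 2 mm sideways from the model. Next is the regrasp by the stub, with the tool 10° outward. Turning 50° later will then leave the tool 40° inward, which I've already reached.

```bash
cat >> h.py <<'E'
RG=pitch(down(RU+90),u,-10)
STUB=RC+[0,0,.0755]+.083*A+.002*w
E
python3 - <<'E'
from h import *
z=RG[:,2];print(STUB,z); delta(STUB-.10*z,RG); print((.1*z/.15).round(3))
E
```

```text
[ 0.43339872 -0.3226292   0.12885137] [ 0.17293351 -0.01573818 -0.98480775]
t [-1.049  0.088  0.231] a [-1.430e-01 -1.722e+00 -1.000e-03] deg 49.5
[ 0.115 -0.01  -0.657]
```

```bash
python3 -m creep '[{"tx":0,"ty":0,"tz":0.15,"ax":0,"ay":0,"az":0},{"tx":0,"ty":0,"tz":0.35,"ax":0,"ay":-0.15,"az":0},{"tx":-0.1,"ty":0,"tz":0.5,"ax":-0.02,"ay":-0.35,"az":0},{"tx":-0.25,"ty":0,"tz":0.5,"ax":-0.04,"ay":-0.55,"az":0},{"tx":-0.4,"ty":0.03,"tz":0.5,"ax":-0.06,"ay":-0.75,"az":0}]' -1
python3 -m creep '[{"tx":-0.15,"ty":0.01,"tz":0,"ax":-0.02,"ay":-0.22,"az":0},{"tx":-0.3,"ty":0.02,"tz":0,"ax":-0.04,"ay":-0.44,"az":0},{"tx":-0.45,"ty":0.03,"tz":0,"ax":-0.06,"ay":-0.66,"az":0},{"tx":-0.6,"ty":0.05,"tz":-0.1,"ax":-0.08,"ay":-0.88,"az":0},{"tx":-0.65,"ty":0.058,"tz":-0.25,"ax":-0.083,"ay":-0.97,"az":0}]'
python3 -m creep '[{"tx":0,"ty":0,"tz":0,"ax":0,"ay":0,"az":0},{"tx":0,"ty":0,"tz":0,"ax":0,"ay":0,"az":0}]'
python3 - <<'E'
from h import *
s=sense();c=capture("wrist");cv2.imwrite("pics/w6.png",c["frame"]);V=view(c,s);print(s["joint_positions"])
delta(STUB-.1*RG[:,2],RG);delta(STUB,RG)
O=RC+[0,0,.0755]+.002*w
for nme,x,n in(("plate2 top",53,28),("stub root",53,10),("stub tip",113,10)): print(nme,[proj(c,O+A*x/1e3+N*n/1e3+w*y/1e3,V)[0].round(0) for y in((-28,28) if n==28 else (-10,10))])
E
```

```text
time: 10.08
position: [0.5105, -0.3299, 0.2635]
tool_rot: [[0.948, -0.088, -0.306], [-0.085, -0.996, 0.025], [-0.307, 0.002, -0.952]]
contact_force: [-0.0, -1.1, 0.3]
opening: 1.001
gripper_force: 0.0
time: 10.5
position: [0.4102, -0.3206, 0.2259]
tool_rot: [[0.981, -0.09, 0.172], [-0.088, -0.996, -0.018], [0.173, 0.003, -0.985]]
contact_force: [0.4, -1.1, -1.0]
opening: 1.004
gripper_force: 0.0
time: 10.67
position: [0.4108, -0.3196, 0.2221]
tool_rot: [[0.983, -0.089, 0.162], [-0.089, -0.996, -0.01], [0.162, -0.004, -0.987]]
contact_force: [-0.2, -0.1, 0.5]
opening: 0.997
gripper_force: 0.0
[-0.81978642 -0.22567533  2.03946282  0.11923067  1.21118007  0.80510645]
t [ 0.025 -0.004  0.023] a [-0.006 -0.018 -0.005] deg 0.6
t [ 0.14  -0.014 -0.633] a [-0.006 -0.018 -0.005] deg 0.6
plate2 top [array([273., 166.]), array([371., 166.])]
stub root [array([306., 186.]), array([339., 186.])]
stub tip [array([303., 275.]), array([341., 275.])]
```

View pics/w6.png

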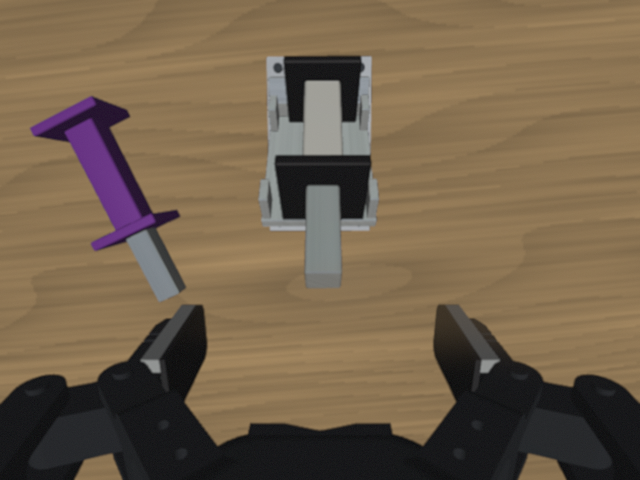

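The stub tip shows at columns 305–341, row ~273, as predicted. I go down and grip the stub.

```bash
python3 -m creep '[{"tx":0.03,"ty":0,"tz":-0.1,"ax":0,"ay":-0.02,"az":0},{"tx":0.06,"ty":-0.01,"tz":-0.25,"ax":0,"ay":-0.02,"az":0},{"tx":0.1,"ty":-0.01,"tz":-0.4,"ax":0,"ay":-0.02,"az":0},{"tx":0.13,"ty":-0.01,"tz":-0.55,"ax":0,"ay":-0.02,"az":0},{"tx":0.14,"ty":-0.01,"tz":-0.63,"ax":0,"ay":-0.02,"az":0}]' -1
for i in 1 2; do python3 -m creep '[{"tx":0,"ty":0,"tz":0,"ax":0,"ay":0,"az":0},{"tx":0,"ty":0,"tz":0,"ax":0,"ay":0,"az":0},{"tx":0,"ty":0,"tz":0,"ax":0,"ay":0,"az":0},{"tx":0,"ty":0,"tz":0,"ax":0,"ay":0,"az":0},{"tx":0,"ty":0,"tz":0,"ax":0,"ay":0,"az":0}]' 1;done
python3 - <<'E'
from h import *
delta(STUB,RG)
E
```

```text
time: 11.13
position: [0.4351, -0.3217, 0.1277]
tool_rot: [[0.981, -0.085, 0.173], [-0.085, -0.996, -0.011], [0.173, -0.004, -0.985]]
contact_force: [0.1, 0.7, 0.2]
opening: 1.0
gripper_force: 0.0
time: 11.55
position: [0.434, -0.3225, 0.1307]
tool_rot: [[0.98, -0.087, 0.176], [-0.086, -0.996, -0.014], [0.177, -0.002, -0.984]]
contact_force: [0.3, 0.1, -0.2]
opening: 0.298
gripper_force: 0.0
time: 11.97
position: [0.4338, -0.3226, 0.1306]
tool_rot: [[0.98, -0.088, 0.176], [-0.086, -0.996, -0.014], [0.176, -0.002, -0.984]]
contact_force: [-2.8, 0.3, 5.7]
opening: 0.228
gripper_force: 59.5
t [-0.003 -0.    -0.012] a [-0.003  0.006 -0.006] deg 0.3
```

The stub is gripped at 19 mm. I lift along the bed normal, then turn upright.

```bash
python3 -m creep '[{"tx":0.05,"ty":0,"tz":0.06,"ax":0,"ay":0,"az":0},{"tx":0.12,"ty":-0.01,"tz":0.14,"ax":0,"ay":0,"az":0},{"tx":0.22,"ty":-0.02,"tz":0.26,"ax":0,"ay":0,"az":0},{"tx":0.28,"ty":-0.02,"tz":0.42,"ax":0,"ay":0,"az":0},{"tx":0.28,"ty":-0.02,"tz":0.6,"ax":0,"ay":0,"az":0}]' 1
python3 -m creep '[{"tx":0,"ty":0,"tz":0.2,"ax":0,"ay":0,"az":0},{"tx":0,"ty":0,"tz":0.4,"ax":0.01,"ay":0.1,"az":0},{"tx":0,"ty":0,"tz":0.6,"ax":0.02,"ay":0.25,"az":0},{"tx":0,"ty":0,"tz":0.75,"ax":0.04,"ay":0.42,"az":0},{"tx":0,"ty":0,"tz":0.75,"ax":0.05,"ay":0.6,"az":0}]'
python3 - <<'E'
from h import *
RT=Rz(4)@pitch(RG,u,50);delta([.41,.298,.31],RT);print(sense()["joint_positions"])
E
```

```text
time: 12.38
position: [0.4757, -0.3235, 0.2177]
tool_rot: [[0.981, -0.087, 0.171], [-0.086, -0.996, -0.008], [0.171, -0.007, -0.985]]
contact_force: [-0.5, 0.2, -2.4]
opening: 0.225
gripper_force: 58.8
time: 12.8
position: [0.4767, -0.3257, 0.3388]
tool_rot: [[0.989, -0.089, -0.12], [-0.089, -0.996, 0.007], [-0.12, 0.004, -0.993]]
contact_force: [0.9, -0.2, -2.2]
opening: 0.225
gripper_force: 58.8
t [-0.445  4.158 -0.192] a [0.071 1.153 0.131] deg 33.3
[-0.66183394 -0.01625929  1.65159872 -0.06860526  1.60572948  0.99955282]
```

```bash
python3 -m creep '[{"tx":0,"ty":0.1,"tz":0,"ax":0.01,"ay":0.12,"az":0.01},{"tx":0,"ty":0.25,"tz":0,"ax":0.02,"ay":0.24,"az":0.03},{"tx":0,"ty":0.45,"tz":0,"ax":0.03,"ay":0.36,"az":0.04},{"tx":0,"ty":0.65,"tz":0,"ax":0.03,"ay":0.48,"az":0.05},{"tx":0,"ty":0.85,"tz":0,"ax":0.04,"ay":0.58,"az":0.06}]' 1
python3 -m creep '[{"tx":0,"ty":0.2,"tz":0,"ax":0.01,"ay":0.12,"az":0.01},{"tx":0,"ty":0.4,"tz":0,"ax":0.02,"ay":0.24,"az":0.03},{"tx":0,"ty":0.6,"tz":0,"ax":0.03,"ay":0.36,"az":0.04},{"tx":0,"ty":0.8,"tz":0,"ax":0.03,"ay":0.48,"az":0.05},{"tx":0,"ty":0.95,"tz":0,"ax":0.03,"ay":0.57,"az":0.06}]'
python3 -m creep '[{"tx":0,"ty":0.2,"tz":0,"ax":0,"ay":0,"az":0},{"tx":0,"ty":0.4,"tz":0,"ax":0,"ay":0,"az":0},{"tx":-0.05,"ty":0.6,"tz":0,"ax":0,"ay":0,"az":0},{"tx":-0.1,"ty":0.8,"tz":0,"ax":0,"ay":0,"az":0},{"tx":-0.15,"ty":0.95,"tz":0,"ax":0,"ay":0,"az":0}]'
python3 -m creep '[{"tx":-0.05,"ty":0.2,"tz":0,"ax":0,"ay":0,"az":0},{"tx":-0.1,"ty":0.4,"tz":0,"ax":0,"ay":0,"az":0},{"tx":-0.15,"ty":0.6,"tz":0,"ax":0,"ay":0,"az":0},{"tx":-0.2,"ty":0.8,"tz":0,"ax":0,"ay":0,"az":0},{"tx":-0.22,"ty":0.9,"tz":0,"ax":0,"ay":0,"az":0}]'
python3 -m creep '[{"tx":-0.03,"ty":0.15,"tz":0,"ax":0,"ay":0,"az":0},{"tx":-0.06,"ty":0.3,"tz":-0.05,"ax":0,"ay":0,"az":0},{"tx":-0.08,"ty":0.45,"tz":-0.1,"ax":0,"ay":0,"az":0},{"tx":-0.08,"ty":0.51,"tz":-0.19,"ax":0,"ay":0,"az":0},{"tx":-0.08,"ty":0.51,"tz":-0.19,"ax":0,"ay":0,"az":0}]'
python3 -m creep '[{"tx":0,"ty":0,"tz":0,"ax":0,"ay":0,"az":0},{"tx":0,"ty":0,"tz":0,"ax":0,"ay":0,"az":0}]'
python3 - <<'E'
from h import *
s=sense();RT=Rz(4)@pitch(RG,u,50);delta([.41,.298,.31],RT);print(s["joint_positions"])
a=[]
for n in("scene","top"):
    c=capture(n);V=view(c);q=proj(c,[.41,.298,.17],V)[0].astype(int);print(n,q)
    x,y=max(q[0]-80,0),max(q[1]-90,0);a.append(cv2.resize(c["frame"][y:y+180,x:x+120],(400,600),interpolation=cv2.INTER_CUBIC));print(x,y)
cv2.imwrite("pics/t7.png",np.hstack(a))
E
```

```text
time: 13.22
position: [0.4754, -0.1956, 0.3306]
tool_rot: [[0.912, -0.059, -0.407], [-0.053, -0.998, 0.025], [-0.408, -0.001, -0.913]]
contact_force: [0.8, 0.3, -2.2]
opening: 0.225
gripper_force: 59.1
time: 13.63
position: [0.4754, -0.0522, 0.3305]
tool_rot: [[0.761, -0.027, -0.648], [-0.018, -1.0, 0.021], [-0.648, -0.004, -0.762]]
contact_force: [0.4, 0.2, -3.5]
opening: 0.225
gripper_force: 59.2
time: 14.05
position: [0.4524, 0.0901, 0.3307]
tool_rot: [[0.763, -0.028, -0.646], [-0.019, -1.0, 0.021], [-0.646, -0.004, -0.763]]
contact_force: [0.1, -0.0, -2.1]
opening: 0.229
gripper_force: 59.2
time: 14.47
position: [0.4186, 0.2256, 0.3309]
tool_rot: [[0.763, -0.027, -0.646], [-0.018, -1.0, 0.02], [-0.646, -0.004, -0.763]]
contact_force: [0.8, -0.6, -2.9]
opening: 0.224
gripper_force: 59.2
time: 14.88
position: [0.4065, 0.3003, 0.2994]
tool_rot: [[0.761, -0.027, -0.648], [-0.02, -1.0, 0.018], [-0.648, -0.001, -0.761]]
contact_force: [-0.2, -0.1, -3.8]
opening: 0.226
gripper_force: 59.1
time: 15.05
position: [0.4079, 0.2986, 0.3027]
tool_rot: [[0.763, -0.029, -0.646], [-0.021, -1.0, 0.021], [-0.646, -0.002, -0.763]]
contact_force: [-0.4, -0.8, -3.0]
opening: 0.222
gripper_force: 59.1
t [ 0.014 -0.004  0.049] a [-0.005 -0.008  0.017] deg 0.6
[0.38922254 0.11661092 1.67191889 0.29407532 1.99401555 2.02062029]
scene [395 167]
315 77
top [209 306]
129 216
```

View pics/t7.png

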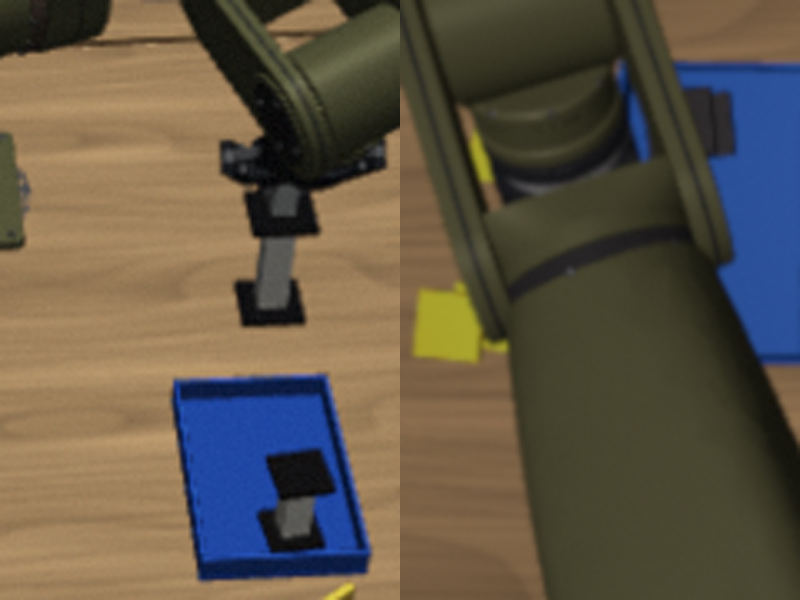

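The scene crop shows the former hanging upright, plates at about (282,213) and (270,303), above the tray's empty part. I check the verticality against the prediction.

Run:
```python
from h import *
s=sense();c=capture("scene");V=view(c);T=s["position"]
for dz in(-.031,-.0308-.008,-.129,-.137): print(dz,proj(c,T+[0,0,dz],V).round(1))
im=c["frame"];m=(cv2.cvtColor(im,cv2.COLOR_BGR2HSV)[...,2]<45).astype(np.uint8)*255
for y0,y1 in((135,149),(160,176)):
    M=np.zeros_like(m);M[y0:y1,380:415]=m[y0:y1,380:415]
    ys,xs=np.nonzero(M);print(xs.min(),xs.max(),ys.min(),ys.max())
    k=np.vstack(cv2.findContours(M,0,1)[0]);print(cv2.boxPoints(cv2.minAreaRect(k)).round(0).tolist())
# predicted plate-face corners (upper face of each plate)
for h in(-.031,-.129):
    print([proj(c,T+[0,0,h]+Rz(-1.2)@np.array([a,b,0]),V)[0].round(1).tolist() for a,b in((-.028,-.028),(-.028,.028),(.028,.028),(.028,-.028))])
```

```text
-0.031 [[399.6 138.7]]
-0.0388 [[399.3 141. ]]
-0.129 [[396.1 165.9]]
-0.137 [[395.8 168. ]]
389 409 135 147
[[389.0, 135.0], [409.0, 135.0], [409.0, 147.0], [389.0, 147.0]]
386 405 161 174
[[386.0, 162.0], [404.0, 161.0], [405.0, 173.0], [387.0, 174.0]]
[[388.2, 133.0], [407.9, 132.2], [411.4, 144.6], [391.1, 145.3]]
[[385.2, 160.1], [404.0, 159.4], [407.2, 171.8], [387.9, 172.6]]
```

Upright within a pixel. I lower it.

```bash
python3 -m creep '[{"tx":0.01,"ty":0,"tz":-0.15,"ax":0,"ay":0,"az":0},{"tx":0.01,"ty":0,"tz":-0.35,"ax":0,"ay":0,"az":0},{"tx":0.01,"ty":0,"tz":-0.55,"ax":0,"ay":0,"az":0},{"tx":0.01,"ty":0,"tz":-0.75,"ax":0,"ay":0,"az":0},{"tx":0.01,"ty":0,"tz":-0.9,"ax":0,"ay":0,"az":0}]' 1 >/dev/null
python3 -m creep '[{"tx":0,"ty":0,"tz":-0.05,"ax":0,"ay":0,"az":0},{"tx":0,"ty":0,"tz":-0.1,"ax":0,"ay":0,"az":0},{"tx":0,"ty":0,"tz":-0.13,"ax":0,"ay":0,"az":0},{"tx":0,"ty":0,"tz":-0.13,"ax":0,"ay":0,"az":0},{"tx":0,"ty":0,"tz":-0.13,"ax":0,"ay":0,"az":0}]'
python3 -m creep '[{"tx":0,"ty":0,"tz":-0.01,"ax":0,"ay":0,"az":0},{"tx":0,"ty":0,"tz":-0.015,"ax":0,"ay":0,"az":0},{"tx":0,"ty":0,"tz":-0.015,"ax":0,"ay":0,"az":0}]'
```

```text
time: 16.03
position: [0.4101, 0.2995, 0.1497]
tool_rot: [[0.765, -0.029, -0.644], [-0.019, -1.0, 0.022], [-0.644, -0.004, -0.765]]
contact_force: [0.3, 0.6, -3.1]
opening: 0.225
gripper_force: 59.1
time: 16.28
position: [0.4095, 0.2994, 0.1466]
tool_rot: [[0.764, -0.029, -0.644], [-0.02, -1.0, 0.021], [-0.645, -0.004, -0.764]]
contact_force: [0.6, 0.4, -1.9]
opening: 0.226
gripper_force: 59.1
```

```bash
for i in 1 2 ; do python3 -m creep '[{"tx":0,"ty":0,"tz":-0.007,"ax":0,"ay":0,"az":0},{"tx":0,"ty":0,"tz":-0.013,"ax":0,"ay":0,"az":0},{"tx":0,"ty":0,"tz":-0.013,"ax":0,"ay":0,"az":0}]'; done
```

```text
time: 16.53
position: [0.4091, 0.2993, 0.144]
tool_rot: [[0.763, -0.029, -0.645], [-0.02, -1.0, 0.021], [-0.646, -0.003, -0.764]]
contact_force: [0.1, 0.2, -2.4]
opening: 0.222
gripper_force: 59.1
time: 16.78
position: [0.4094, 0.2994, 0.1431]
tool_rot: [[0.763, -0.029, -0.646], [-0.02, -1.0, 0.021], [-0.646, -0.004, -0.763]]
contact_force: [-0.8, 0.2, 3.2]
opening: 0.226
gripper_force: 59.9
```

```bash
python3 -m creep '[{"tx":0,"ty":0,"tz":-0.007,"ax":0,"ay":0,"az":0},{"tx":0,"ty":0,"tz":-0.007,"ax":0,"ay":0,"az":0},{"tx":0,"ty":0,"tz":-0.007,"ax":0,"ay":0,"az":0}]'
python3 - <<'E'
from h import *
print(sense()["torque"])
E
```

```text
time: 17.03
position: [0.4094, 0.2995, 0.1431]
tool_rot: [[0.763, -0.028, -0.646], [-0.019, -1.0, 0.021], [-0.646, -0.004, -0.763]]
contact_force: [-1.7, -0.4, 8.2]
opening: 0.23
gripper_force: 60.3
[-0.30364545  0.57079641  0.08265606]
```

It's firmly down at 8 N. I release and back off along the fingers.

```bash
for i in 1 2; do python3 -m creep '[{"tx":0,"ty":0,"tz":0,"ax":0,"ay":0,"az":0},{"tx":0,"ty":0,"tz":0,"ax":0,"ay":0,"az":0},{"tx":0,"ty":0,"tz":0,"ax":0,"ay":0,"az":0},{"tx":0,"ty":0,"tz":0,"ax":0,"ay":0,"az":0},{"tx":0,"ty":0,"tz":0,"ax":0,"ay":0,"az":0}]' -1; done
python3 -m creep '[{"tx":0.06,"ty":0,"tz":0.07,"ax":0,"ay":0,"az":0},{"tx":0.15,"ty":0,"tz":0.18,"ax":0,"ay":0,"az":0},{"tx":0.27,"ty":-0.01,"tz":0.32,"ax":0,"ay":0,"az":0},{"tx":0.4,"ty":-0.01,"tz":0.47,"ax":0,"ay":0,"az":0},{"tx":0.55,"ty":-0.02,"tz":0.65,"ax":0,"ay":0,"az":0}]'
python3 -m creep '[{"tx":0.13,"ty":0,"tz":0.15,"ax":0,"ay":0,"az":0},{"tx":0.2,"ty":0,"tz":0.3,"ax":0,"ay":0,"az":0},{"tx":0.2,"ty":0,"tz":0.3,"ax":0,"ay":0,"az":0},{"tx":0.2,"ty":0,"tz":0.3,"ax":0,"ay":0,"az":0}]'
python3 - <<'E'
from h import *
a=[cv2.resize(capture("scene")["frame"][150:300,330:470],(400,430)),cv2.resize(capture("wrist")["frame"],(400,430))]
cv2.imwrite("pics/f8.png",np.hstack(a))
E
```

```text
time: 17.45
position: [0.4091, 0.2992, 0.1408]
tool_rot: [[0.763, -0.029, -0.645], [-0.02, -1.0, 0.021], [-0.646, -0.003, -0.764]]
contact_force: [-0.9, 0.5, -0.2]
opening: 0.917
gripper_force: 0.0
time: 17.87
position: [0.4092, 0.2993, 0.1411]
tool_rot: [[0.763, -0.029, -0.645], [-0.02, -1.0, 0.021], [-0.646, -0.003, -0.764]]
contact_force: [0.5, 0.2, -0.6]
opening: 0.999
gripper_force: 0.0
time: 18.28
position: [0.4922, 0.2961, 0.2396]
tool_rot: [[0.763, -0.029, -0.646], [-0.02, -1.0, 0.021], [-0.647, -0.003, -0.763]]
contact_force: [0.7, 0.8, 1.0]
opening: 0.998
gripper_force: 0.0
time: 18.62
position: [0.5232, 0.2963, 0.2857]
tool_rot: [[0.766, -0.03, -0.642], [-0.02, -1.0, 0.023], [-0.642, -0.005, -0.766]]
contact_force: [-0.4, -0.8, -0.5]
opening: 1.0
gripper_force: 0.0
```

View pics/f8.png

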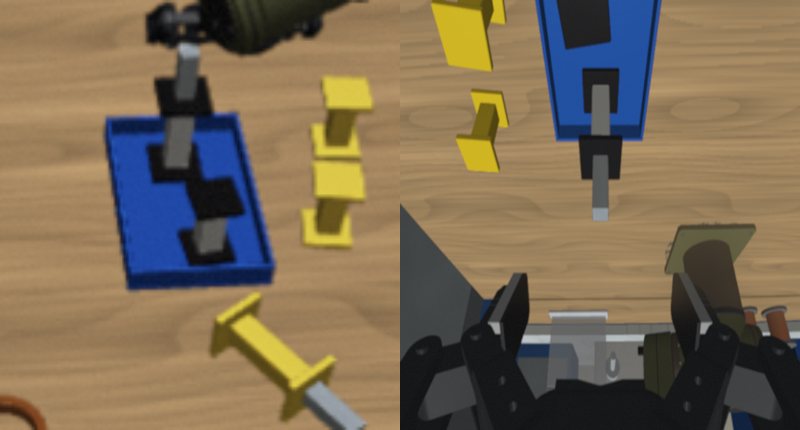

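The former stands upright on its foot plate (scene crop (175,160)) in the tray's empty half. The short former at (210,245) is undisturbed and the gripper is clear, so I hand in.

```bash
python3 -c "
from bench import finish_job
print(finish_job())"
```

```text
the job is handed in; nothing more can be done
None
```

The former was seated in the sloping rest stub uphill, released, regripped by its stub and stood on its foot plate in the empty half of the tray; the job was handed in at about 19 s, with the short former, tape roll and pliers never touched.

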